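# Dispense two specimen tubes with the push button

### The job

Slide the green tray squarely up against the front of the tube dispenser's foot, in line with it under the outlet, and let go of it. Then get exactly two specimen tubes into the tray by pressing the red button fully down and letting it come fully up, twice, waiting between the presses until the first tube has rolled into the tray. Press firmly but do not force the button once it is down, do not touch the tubes, leave the other two tubes waiting in the dispenser and do not disturb the other things on the bench.

Things in the scene. Friction and masses are not known exactly. Their poses are not given: they have to be found in the camera images.
- dispenser: Fixed gravity dispenser for tubes, white with blue side walls. Origin on the bench; z up; y along the chute towards its outlet; yaw within 0.2 rad. White foot: x -75 to +75, y -130 to +55 mm, 30 mm high. Chute 108 mm wide, centred on x = 0, falls 14 degrees towards +y; highest corner (y = -120) 140 mm above the bench. Four tubes wait in it.
- dock (a point): Centre of the docking face, the flat front of the dispenser's foot (x = 0, y = +55, z = 20 mm of the dispenser, axes parallel to it). The docked tray's -y wall lies against this face, its sides in line with the foot's sides; the tray's middle is then 70 mm from this point along +y.
- outlet (a point): Middle of the chute's lip, on its sloping floor: x = 0, y = +90, z = 62 mm of the dispenser. The lip overhangs the docking face by 35 mm; its underside is 55 mm above the bench, so the 40 mm high tray passes below it. Tubes roll off here into the tray.
- gate (a point): Point on the chute floor at the orange gate that holds tube 1. The button drives it: the gate lets tube 1 go only past about 8 mm of the button's 10 mm, while a yellow blade holds tube 2 back; the next tube moves up to the gate only once the button is back within 2 mm of rest. One full press and full release gives one tube, in about 1 s.
- button_axis (a point): Point on the button's vertical axis, top centre of the fixed grey guide tube, 75 mm above the bench. Above it, on a sprung steel push rod, sits the red flat-topped cap (38 mm across, 9 mm thick). The cap is screwed to a different height each time, unmeasured: at rest its top is 23 to 45 mm above this point. Fully pressed it is still clear of the guide tube. Chute wall 41 mm away, to +x, 100 mm high there.
- button (a joint): Travel of the red button cap, m: 0 at rest (up), 0.010 fully down on its solid stop. Spring: about 2.5 N to start it moving, about 8 N when fully down; beyond that it is solid and the force climbs steeply. The mechanism is damaged above 45 N.
- tray_mid (a point): Loose open green tray, 150 mm along its x, 140 mm along its y axis, 40 mm high, walls and floor 8 mm thick, about 0.35 kg. Point: middle of the tray, 20 mm above its underside. It starts on the bench in front of the outlet, 75 to 155 mm short of its docked place, up to 40 mm to one side and turned up to 0.35 rad relative to the dispenser.
- tube1_mid (a point): Specimen tube number 1 in the queue (1 is foremost, at the gate): white tube with a blue cap, closed, 90 mm long along its x axis, 26 mm across, 0.05 kg, lying across the chute. The point is its centre.
- tube2_mid (a point): Specimen tube number 2 in the queue (1 is foremost, at the gate): white tube with a blue cap, closed, 90 mm long along its x axis, 26 mm across, 0.05 kg, lying across the chute. The point is its centre.
- tube3_mid (a point): Specimen tube number 3 in the queue (1 is foremost, at the gate): white tube with a blue cap, closed, 90 mm long along its x axis, 26 mm across, 0.05 kg, lying across the chute. The point is its centre.
- tube4_mid (a point): Specimen tube number 4 in the queue (1 is foremost, at the gate): white tube with a blue cap, closed, 90 mm long along its x axis, 26 mm across, 0.05 kg, lying across the chute. The point is its centre.
- slide_box: Bystander, loose: blue and grey slide storage box, 75 x 100 x 34 mm, standing on the right of the button. Origin: centre of its underside.
- dish: Bystander, loose: round flat glass culture dish, 90 mm across, 15 mm high, standing beyond the tray, on the side away from the robot. Origin: centre of its underside.
- pen: Bystander, loose: clear ball pen with black cap, 145 mm long along its x axis, 11 mm thick, standing in front of the tray, on the robot's side. Origin: centre of its underside.
- amber: Bystander, loose: small amber bottle with black cap, 48 mm across, 85 mm high, standing behind the dispenser. Origin: centre of its underside.
- stain: Bystander, loose: glass jar with white cap, 54 mm across, 80 mm high, standing behind the dispenser. Origin: centre of its underside.
- beaker: Bystander, loose: white ceramic beaker, 70 mm across, 90 mm high, standing in front of the dispenser, on the robot's side. Origin: centre of its underside.
Mind the look-alikes: they are no part of the job. What is shaped like the part that bears tube4_mid but brown or yellow is not meant.

How it is judged:
By the outcome, as a careful person would: the job done as asked, in the order asked, and still so for the second after the job is handed in, with the robot touching nothing.
It also fails if it takes over 48 s, if anything falls off the work surface, if the arm or the gripper's body presses on something with over 40 N, if the wrist force passes 120 N, or if a joint passes its speed limit or range.

### The arm

A 6-joint arm with a two-finger parallel gripper is mounted at the origin on the work surface. World frame = base frame: x ahead of the robot, y to its left, z up, the work surface at z = 0. Lengths are in mm, angles in rad, forces in N, time in s.
With the tool pointing down it reaches from about 275 to 850 mm from the base axis. Payload 5.2 kg.
Tool frame: the origin (TCP) lies on the centre line of the jaws, within the pads' length; the fingertips stand ahead of it and the grasp point (between the pads) lies 5 mm behind it (r.tips_ahead is the x of the fingertips in the tool frame, in mm); x points along the fingers, y is the direction in which the jaws open and shut, and the axes are right-handed (so a half turn about x gives the same grasp; the last joint's range is limited). The gripper opens to 85 mm and grips with 20 to 120 N. Pads are 22 mm wide; open, the fingers measure 114 mm over their backs; the gripper's body (76 mm by 85 mm) begins 54 mm behind the grasp point. The pads swing forward as they close: fully open they stand 13 mm farther back than shut.
Start: joints at [-1.54, 0.259, 1.535, -0, 1.348, -0.203], TCP at [127.443, -535.036, 245.31] pointing down, gripper open.
Joint ranges: [-3.14, 3.14], [-0.91, 2.08], [0.19, 2.58], [-1.22, 4.36], [0.22, 2.71], [-3.12, 3.12]. Speed limits (rad/s): [2.57, 2.57, 3.14, 3.14, 3.14, 3.14].

### API

Orientations are given as a unit quaternion [x, y, z, w].
In Python, from plant import r gives the robot as it stands. The module is installed in compiled form; this text tells all that it offers.
- The arm moves only by the shell command python3 -m crank 'ROWS' [FORCE]. ROWS is a JSON object of lists of equal length, an entry for each row: "claw": the opening, from 0 (shut) to 1 (fully open); "delta_pos": the shift along the tool's x, y, z in mm, a list of three; "spin": the turn about the tool's x in rad. A call has 1 to 5 rows; each row shifts and turns the commanded pose from where the row before left it, along the tool's axes as they then stand; what a row does not reach is not made up. A row lasts 1/8 s, in which the tool goes at most 62.5 mm and 10.7 degrees, less where a joint would pass 70% of its speed; a pose out of reach is approached as far as the arm can. A call is refused whole if a number of a shift passes 62.5 or a number of a turn 0.188, either way. A call with a gripper value outside its range is refused whole. The fingers move at their own pace and stop on an object; FORCE is the grip in N (left out, the last holds). Time passes only in rows, so rows that do not move let the fingers close. It gives the time, the measured TCP pose, the force and the opening at its end, in the units of the state.
- r.read_state(): the state, without advancing time (a new reading comes with each control period).
- r.read_camera(name): name is "side" or "top" or "wrist"; returns the picture (420x560x3 uint8, red, green, blue); there is no depth.
- r.camera_info(name): a dict with "fx", "fy", "cx", "cy" (pixels), "D" ([k1, k2, p1, p2, k3] as OpenCV has them; the pictures are not rectified), "rvec" (rotation vector, rad) and "tvec" (3), from world to camera coordinates, as OpenCV has them; the wrist camera has in their place "tool_from_camera" (4x4, takes a point from camera to tool coordinates, whose origin is the TCP and whose axes are the tool frame's). Camera axes: x right, y down, z forward; pixel columns grow to the right and rows downward; lengths in mm; the calibration is good to about 2 mm. A picture is of the moment at which its call begins: read the wrist's pose just before it. camera_info takes no time and is no camera call.
- r.finish_job(): hands the job in, once; it reports no verdict.
The state is a dict: "time_s": time; "joint_positions": joint angles; "joint_velocities": joint speeds; "joint_efforts": joint torques, N m; "eef_pos": TCP position; "orientation": TCP orientation; "force": force on the tool from outside, world axes, zero at the start; "ft_torque": the same for the moment, N m; "width": finger opening in mm.
Only numpy, scipy, OpenCV 4.12 (cv2) and the standard library are available. Lean on these libraries where they do the work, as an engineer would, in place of code of your own. Each camera call takes 0.05 s, during which the arm holds its last target.

## Working session

There is one attempt and no reset: what is moved stays moved. The work goes in short steps, Python scripts to look and compute and a shell command to move; the robot and the scene stay as the last step left them, time stands still between calls to the robot, and variables do not carry over. Pictures are saved under pics/ and viewed, and the job is handed in when it is done.

```bash
mkdir -p pics; ls; python3 - <<'E'
from plant import r
import cv2
s=r.read_state()
print(s, r.tips_ahead)
for n in ("top","side","wrist"):
    im=r.read_camera(n); cv2.imwrite(f"pics/{n}0.png",im[:,:,::-1]); print(n,r.camera_info(n))
E
```

```text
pics
{'time_s': 0.0, 'joint_positions': array([-1.53979486e+00,  2.59354722e-01,  1.53610288e+00,  1.43446338e-05,
        1.34796706e+00, -2.02833673e-01]), 'joint_velocities': array([-7.52322401e-05,  2.03026954e-04, -3.00847752e-04,  6.87764953e-04,
        3.80383200e-04, -1.05324573e-03]), 'joint_efforts': array([-1.01164758e-03, -4.46036232e+01, -2.90572768e+01, -4.57807764e-04,
        1.17621754e-02, -2.44672412e-05]), 'eef_pos': array([ 127.43424123, -534.51999619,  244.46039995]), 'orientation': array([ 0.70233965,  0.08312873, -0.70221864,  0.08183893]), 'force': array([-0.43799944, -0.03536467,  0.22687501]), 'ft_torque': array([-0.06535527, -0.02354873, -0.02903501]), 'width': 85.4549234017454} 14.0
top {'fx': 412.9583621822873, 'fy': 412.9583621822873, 'cx': 282.2854488966654, 'cy': 213.5459449799306, 'D': array([-0.01307349,  0.        ,  0.        ,  0.        ,  0.        ]), 'rvec': array([ 2.09908605, -2.14390125,  0.20523705]), 'tvec': array([-171.34338555,  557.48494609, 1001.86113781])}
side {'fx': 490.7573341765591, 'fy': 490.7573341765591, 'cx': 279.46082135203244, 'cy': 217.0679900879929, 'D': array([0.01344396, 0.        , 0.        , 0.        , 0.        ]), 'rvec': array([ 0.78524618, -2.37469124,  1.35407334]), 'tvec': array([ 324.26922858,  315.8311088 , 1042.89498979])}
wrist {'fx': 308.9174853106335, 'fy': 308.9174853106335, 'cx': 275.86323414380854, 'cy': 207.17653300444883, 'D': array([0.00518054, 0.        , 0.        , 0.        , 0.        ]), 'tool_from_camera': array([[-1.12762667e-05, -2.63906164e-01,  9.64548359e-01,
        -1.28521972e+02],
       [ 9.99998246e-01, -1.80937135e-03, -4.83364055e-04,
        -8.64615055e-01],
       [ 1.87278892e-03,  9.64546662e-01,  2.63905721e-01,
        -6.75174111e+01],
       [ 0.00000000e+00,  0.00000000e+00,  0.00000000e+00,
         1.00000000e+00]])}
```

View pics/top0.png

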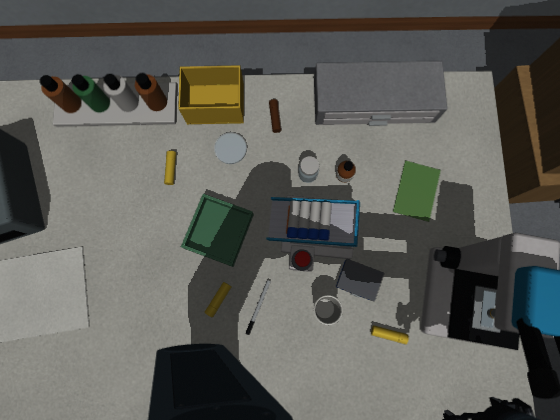

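View pics/side0.png

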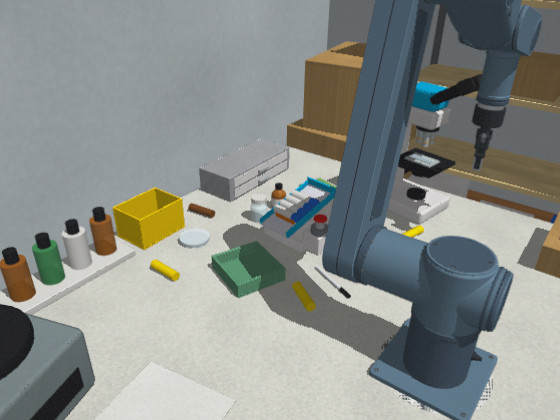

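View pics/wrist0.png

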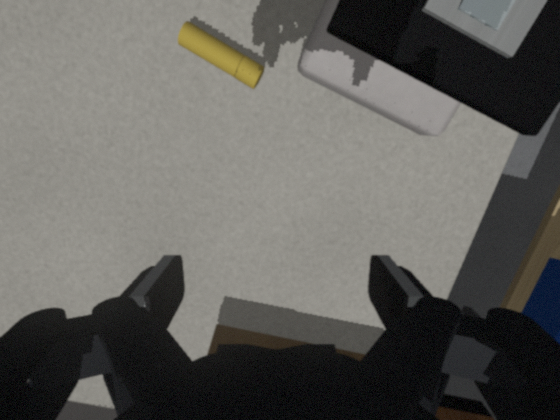

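```bash
cat > h.py <<'E'
import numpy as np, cv2
from plant import r
from scipy.spatial.transform import Rotation as R
def cam(n,state=None):
    i=r.camera_info(n); K=np.array([[i['fx'],0,i['cx']],[0,i['fy'],i['cy']],[0,0,1]])
    if n=='wrist':
        T=np.eye(4);T[:3,:3]=R.from_quat(state['orientation']).as_matrix();T[:3,3]=state['eef_pos']
        W=np.linalg.inv(T@i['tool_from_camera']); return K,i['D'],W[:3,:3],W[:3,3]
    return K,i['D'],cv2.Rodrigues(i['rvec'])[0],np.array(i['tvec'])
def ray(n,px,state=None):
    K,D,Rm,t=cam(n,state); u=cv2.undistortPoints(np.array([[px]],float),K,D)[0,0]
    return -Rm.T@t, Rm.T@np.array([u[0],u[1],1])
def onz(n,px,z,state=None):
    c,d=ray(n,px,state); return c+d*(z-c[2])/d[2]
def proj(n,P,state=None):
    K,D,Rm,t=cam(n,state); return cv2.projectPoints(np.array(P,float).reshape(-1,3),cv2.Rodrigues(Rm)[0],t,K,D)[0][:,0]
E
python3 - <<'E'
import cv2
a=cv2.imread('pics/top0.png')[120:350,150:420]
cv2.imwrite('pics/topc.png',cv2.convertScaleAbs(cv2.resize(a[:200],None,fx=2.9,fy=2.9,interpolation=cv2.INTER_CUBIC),alpha=1.5))
b=cv2.imread('pics/side0.png')[160:320,190:360]
cv2.imwrite('pics/sidec.png',cv2.convertScaleAbs(cv2.resize(b,None,fx=3.7,fy=3.7,interpolation=cv2.INTER_CUBIC),alpha=1.5))
E
```

```text
(no output)
```

View pics/topc.png

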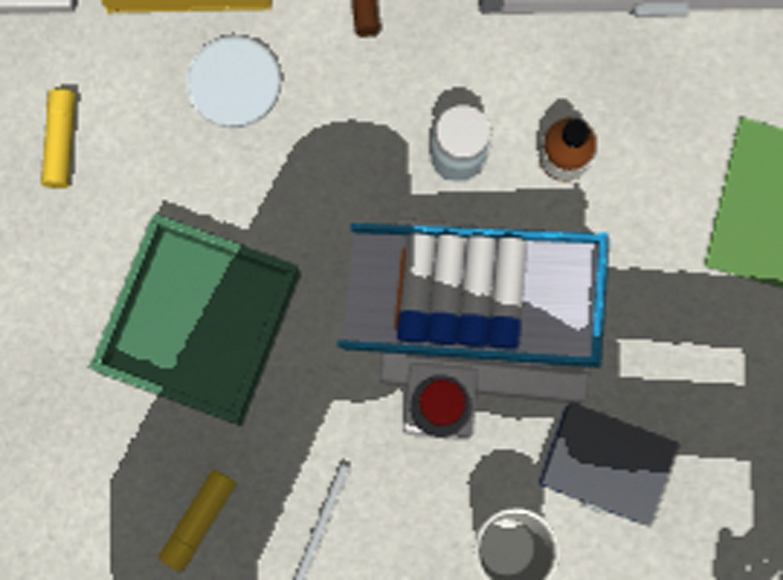

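View pics/sidec.png

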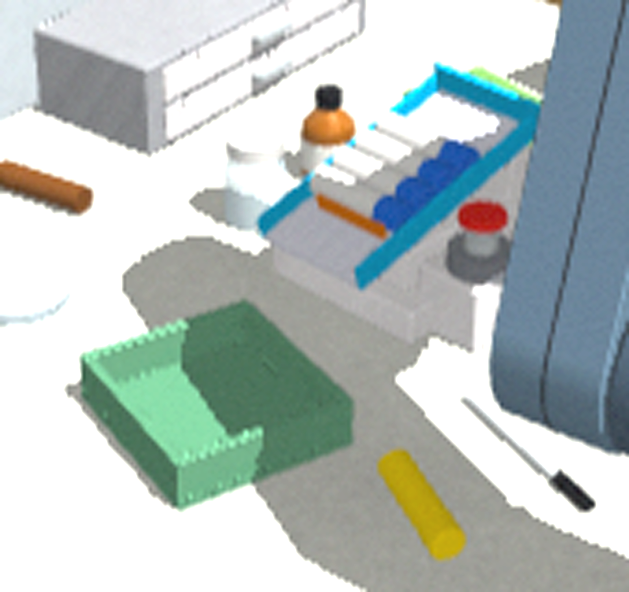

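```bash
cat > m.py <<'E'
from h import *
f=lambda x,y:(150+x/2.9-.33,120+y/2.9-.33)
g=lambda x,y:(190+x/3.7-.36,160+y/3.7-.36)
P=lambda p:np.round(p,1)
print("upper corners z140",P(onz('top',f(608,235),140)),P(onz('top',f(601,366),140)))
print("lip z88",P(onz('top',f(350,225),88)),P(onz('top',f(338,349),88)))
for q in [(382,380),(588,400)]: print("foot -x side z30?",P(onz('top',f(*q),30)))
for q in [(415,340),(275,262)]: print("side foot",P(onz('side',g(*q),0)),P(onz('side',g(*q),30)))
c=ray('top',f(441,401)); d=ray('side',g(483,216))
# triangulate cap
A=np.c_[c[1],-d[1]]; s=np.linalg.lstsq(A,d[0]-c[0],rcond=None)[0]; print("cap",P(c[0]+s[0]*c[1]),P(d[0]+s[1]*d[1]))
im=cv2.imread('pics/top0.png'); h=cv2.cvtColor(im,cv2.COLOR_BGR2HSV)
m=((h[...,0]>55)&(h[...,0]<85)&(h[...,1]>90)).astype(np.uint8); m[:, :170]=0;m[:,260:]=0;m[:185]=0;m[270:]=0
n,l,st,ct=cv2.connectedComponentsWithStats(m);k=1+st[1:,4].argmax();print(st[k])
cn=max(cv2.findContours((l==k).astype(np.uint8),0,1)[0],key=cv2.contourArea)
pts=np.array([onz('top',p[0].astype(float),40)[:2] for p in cn],np.float32)
print("tray rim rect",cv2.minAreaRect(pts),cv2.boxPoints(cv2.minAreaRect(pts)))
for q in [(160,217),(298,270),(241,422),(95,366)]: print(P(onz('top',f(*q),40)))
print('pen',P(onz('top',(247,333),5)),P(onz('top',(268,281),5)))
print('dish',P(onz('top',(230.5,147.5),15)))
E
python3 m.py
```

```text
upper corners z140 [ 564. -365.  140.] [ 457.3 -353.4  140. ]
lip z88 [ 589.  -154.1   88. ] [ 482.1 -142.4   88. ]
foot -x side z30? [ 461.1 -178.8   30. ]
foot -x side z30? [ 439.6 -360.4   30. ]
side foot [ 457.5 -184.1    0. ] [ 434.3 -147.7   30. ]
side foot [ 612.  -207.4    0. ] [ 583.  -170.1   30. ]
cap [ 435.6 -227.2   99.7] [ 430.8 -229.8   99.5]
[ 181  194   72   72 2992]
tray rim rect ((519.3230590820312, -15.105690002441406), (141.405029296875, 148.3402557373047), 68.53547668457031) [[ 424.42523   -53.763878]
 [ 562.47723  -108.045296]
 [ 614.2209     23.552498]
 [ 476.16888    77.833916]]
[611.3  18.2  40. ]
[ 560.  -105.9   40. ]
[426.  -55.2  40. ]
[477.7  73.5  40. ]
pen [256.5 -87.3   5. ] [ 385.7 -142.4    5. ]
dish [748.3 -45.4  15. ]
```

```bash
cat > plan.py <<'E'
from h import *
import sys
# usage: plan.py x y z yaw(of tool y from world +y, i.e. tool y=(−sin,cos)) 
x,y,z,yaw=map(float,sys.argv[1:5]); s=r.read_state()
M=R.from_quat(s['orientation']).as_matrix()
print('t',s['time_s'],'pos',np.round(s['eef_pos'],1),'F',np.round(s['force'],1),'w',round(s['width'],1));print(np.round(M,3))
d=M.T@(np.array([x,y,z])-s['eef_pos'])
ty=np.array([-np.sin(yaw),np.cos(yaw),0]); v=M.T@ty
a=np.arctan2(v[2],v[1]); a=(a+np.pi/2)%np.pi-np.pi/2
print('delta before spin',np.round(d,1),'spin',round(a,3))
M2=M@R.from_rotvec([a,0,0]).as_matrix()
print('delta after spin',np.round(M2.T@(np.array([x,y,z])-s['eef_pos']),1),'q6',s['joint_positions'][5])
E
python3 plan.py 530 -40 245 -0.37
```

```text
t 0.15 pos [ 127.4 -534.7  244.7] F [-1.7  0.2  0.2] w 85.5
[[-0.     0.232 -0.973]
 [ 0.001 -0.973 -0.232]
 [-1.    -0.001 -0.   ]]
delta before spin [ 3.000e-01 -3.879e+02 -5.062e+02] spin 0.604
delta after spin [ 3.000e-01 -6.068e+02 -1.964e+02] q6 -0.20280224784370143
```

```bash
C='{"claw":[1,1,1,1,1],"delta_pos":[[0,-32,-42],[0,-32,-42],[0,-32,-42],[0,-32,-42],[0,-32,-42]],"spin":[0,0,0,0,0]}'; true
python3 -m crank '{"claw":[1,1,1,1,1],"delta_pos":[[0,-32,-42],[0,-32,-42],[0,-32,-42],[0,-32,-42],[0,-32,-42]],"spin":[0,0,0,0,0]}'
python3 -m crank '{"claw":[1,1,1,1,1],"delta_pos":[[0,-32,-42],[0,-32,-42],[0,-32,-42],[0,-32,-42],[0,-32,-42]],"spin":[0,0,0,0,0]}'
python3 plan.py 530 -40 245 -0.37
```

```text
time_s: 0.78
eef_pos: [295.4, -329.2, 245.2]
orientation: [0.702, 0.082, -0.702, 0.082]
force: [0.4, -0.9, 0.3]
width: 85.1
time_s: 1.4
eef_pos: [462.7, -124.9, 245.3]
orientation: [0.702, 0.082, -0.702, 0.083]
force: [0.8, -1.0, -0.7]
width: 85.4
t 1.4 pos [ 462.7 -124.9  245.3] F [ 0.8 -1.  -0.7] w 85.4
[[ 0.     0.232 -0.973]
 [-0.    -0.973 -0.232]
 [-1.     0.     0.   ]]
delta before spin [  0.3 -67.  -85.1] spin 0.604
delta after spin [   0.3 -103.5  -32. ] q6 0.8401673632817603
```

```bash
python3 - <<'E'
from h import *
s=r.read_state(); im=r.read_camera('wrist')[:,:,::-1]; np.save('s1.npy',s,allow_pickle=True)
cv2.imwrite('pics/w1.png',im); cv2.imwrite('pics/w1b.png',cv2.convertScaleAbs(cv2.resize(im,None,fx=1.4,fy=1.4),alpha=1.4))
E
```

```text
(no output)
```

View pics/w1b.png

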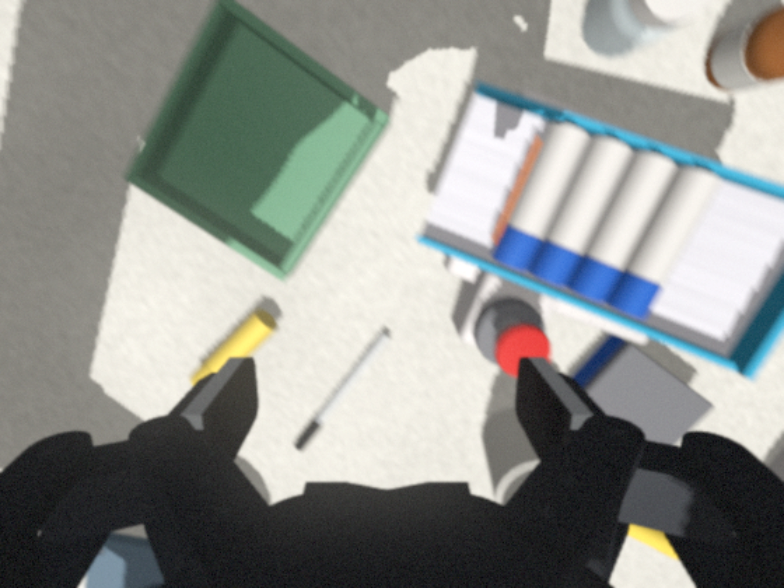

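```bash
python3 - <<'E'
from h import *
s=np.load('s1.npy',allow_pickle=True).item()
f=lambda x,y:((x+.5)/1.4-.5,(y+.5)/1.4-.5)
P=lambda p:np.round(p,1)
q=[onz('wrist',f(*p),40,s)[:2] for p in [(385,118),(286,279),(126,178),(224,-2)]]
print(P(q),P(np.mean(q,0)),'lens',[round(np.hypot(*(q[i]-q[i-1])),1) for i in range(4)])
e=q[0]-q[1];print('ang x edge',np.arctan2(e[1],e[0])); e=q[0]-q[3]; print(np.arctan2(e[0],-e[1]))
for z in (80,84,88): print(z,[P(onz('wrist',f(*p),z,s)) for p in [(478,83),(419,240)]])
g=lambda x,y:(150+x/2.9-.33,120+y/2.9-.33)
def tri(a,b):
    s_=np.linalg.lstsq(np.c_[a[1],-b[1]],b[0]-a[0],rcond=None)[0]; return P(a[0]+s_[0]*a[1]),P(b[0]+s_[1]*b[1])
print('cap',tri(ray('top',g(441,401)),ray('wrist',f(523,350),s)))
print('lip+x',tri(ray('top',g(350,225)),ray('wrist',f(478,83),s)))
print('lip-x',tri(ray('top',g(338,349)),ray('wrist',f(419,240),s)))
E
```

```text
[[564.4 -98.9]
 [430.  -49.7]
 [479.1  79.4]
 [612.8  23.9]] [521.6 -11.3] lens [np.float64(132.0), np.float64(143.1), np.float64(138.2), np.float64(144.7)]
ang x edge -0.3506784962536841
-0.3754316464205056
80 [array([ 593.1, -151.6,   80. ]), array([ 489.7, -140.4,   80. ])]
84 [array([ 592.2, -151. ,   84. ]), array([ 490.2, -140. ,   84. ])]
88 [array([ 591.3, -150.5,   88. ]), array([ 490.7, -139.5,   88. ])]
cap (array([ 435.7, -227.2,   98.7]), array([ 435.1, -226.6,   98.7]))
lip+x (array([ 594.3, -153.6,   65.3]), array([ 596.2, -153.7,   65.7]))
lip-x (array([ 486. , -141.3,   58.1]), array([ 486.8, -142.8,   58.1]))
```

```bash

python3 -m crank '{"claw":[0.8,0.8,0.8,0.8,0.8],"delta_pos":[[0,-20,-20],[0,-20,-20],[0,-20,-20],[0,-10,-20],[0,0,0]],"spin":[0.15,0.15,0.15,0.15,0]}'
python3 plan.py 544 48.6 100 -0.365
```

```text
time_s: 2.08
eef_pos: [538.5, -56.3, 244.8]
orientation: [-0.695, 0.128, 0.696, 0.128]
force: [-0.2, 0.3, -0.1]
width: 68.2
t 2.075 pos [538.5 -56.3 244.8] F [-0.2  0.3 -0.1] w 68.2
[[-0.001 -0.356 -0.934]
 [ 0.    -0.934  0.356]
 [-1.    -0.     0.001]]
delta before spin [ 144.8 -100.    32.2] spin 0.001
delta after spin [144.8 -99.9  32.2] q6 1.6248265312235477
```

```bash

python3 -m crank '{"claw":[0.7,0.7,0.7,0.7,0.7],"delta_pos":[[40,-40,12],[40,-40,12],[40,-20,8],[25,0,0],[0,0,0]],"spin":[0,0,0,0,0]}'
python3 - <<'E'
from h import *
s=r.read_state(); im=r.read_camera('wrist')[:,:,::-1]; print(s['eef_pos'],s['width'])
cv2.imwrite('pics/w2.png',im)
E
```

```text
time_s: 2.7
eef_pos: [541.4, 48.1, 98.4]
orientation: [-0.693, 0.128, 0.697, 0.128]
force: [0.4, -0.4, -0.3]
width: 59.6
[541.40455572  48.11320798  98.40305831] 59.56479341353882
```

View pics/w2.png

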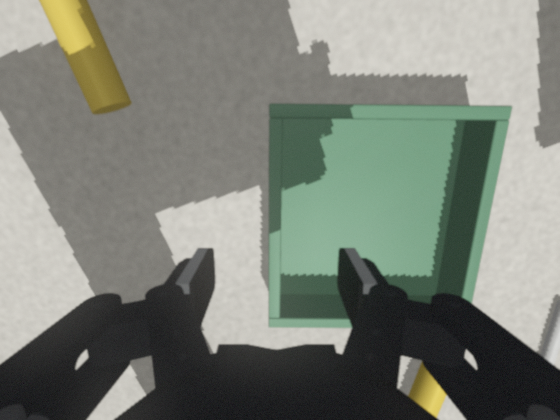

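```bash

python3 -m crank '{"claw":[0.5,0.5,0.5,0.4,0.3],"delta_pos":[[25,0,0],[25,0,0],[17,0,0],[0,0,0],[0,0,0]],"spin":[0,0,0,0,0]}' 40
python3 -m crank '{"claw":[0,0,0,0,0],"delta_pos":[[0,0,0],[0,0,0],[0,0,0],[0,0,0],[0,0,0]],"spin":[0,0,0,0,0]}' 40
python3 - <<'E'
from h import *
s=r.read_state(); im=r.read_camera('wrist')[:,:,::-1]; print(s)
cv2.imwrite('pics/w3.png',im)
E
```

```text
time_s: 3.38
eef_pos: [545.0, 47.6, 34.9]
orientation: [0.696, -0.129, -0.694, -0.129]
force: [-0.4, -0.5, 0.6]
width: 25.7
time_s: 4.0
eef_pos: [544.8, 47.9, 34.8]
orientation: [0.696, -0.129, -0.694, -0.129]
force: [-0.6, -1.0, 7.2]
width: 7.4
{'time_s': 4.0, 'joint_positions': array([-1.16096657e-01,  4.81786278e-01,  1.78852674e+00, -4.19314633e-04,
        8.68714900e-01,  1.82095622e+00]), 'joint_velocities': array([-0.00107197, -0.00107396, -0.00045422, -0.00073879,  0.00086577,
        0.0011184 ]), 'joint_efforts': array([  0.68262046, -45.39736032, -19.47535515,   0.28804008,
        -0.35299254,  -0.08115683]), 'eef_pos': array([544.82931592,  47.90268374,  34.79257629]), 'orientation': array([ 0.69621227, -0.1287269 , -0.69438762, -0.12862226]), 'force': array([-0.63679663, -1.0287576 ,  7.17913272]), 'ft_torque': array([-0.17130204,  0.15666071, -0.07204441]), 'width': 7.4039988024709915}
```

View pics/w3.png

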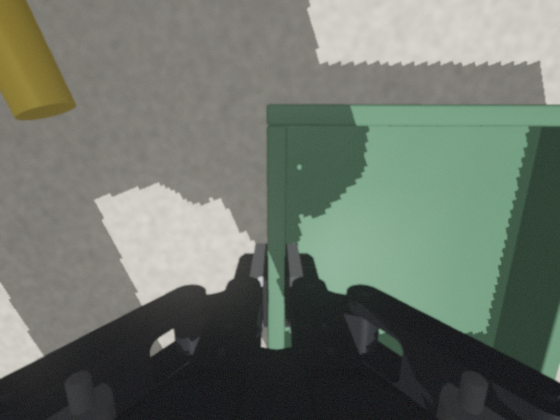

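```bash
python3 - <<'E'
from h import *
s=r.read_state(); M=R.from_quat(s['orientation']).as_matrix()
for p in [(267,105),(267,125)]:
    q=onz('wrist',p,40,s); print(q, M.T@(q-s['eef_pos']))
im=r.read_camera('top')[:,:,::-1];cv2.imwrite('pics/top1.png',im)
E
python3 plan.py 551 -47 34.8 -0.115
```

```text
[614.94762278  25.75708159  40.        ] [ -5.00257045  -4.43839434 -73.37379171]
[608.12098809  28.44844453  40.        ] [ -5.02163979  -4.50785957 -66.03613631]
t 4.1 pos [544.8  47.9  34.8] F [-0.9 -2.2  6.3] w 7.0
[[ 0.003 -0.358 -0.934]
 [-0.001 -0.934  0.358]
 [-1.    -0.    -0.003]]
delta before spin [  0.1  86.4 -39.7] spin -0.251
delta after spin [  0.1  93.6 -17. ] q6 1.8209577618055919
```

View pics/top1.png

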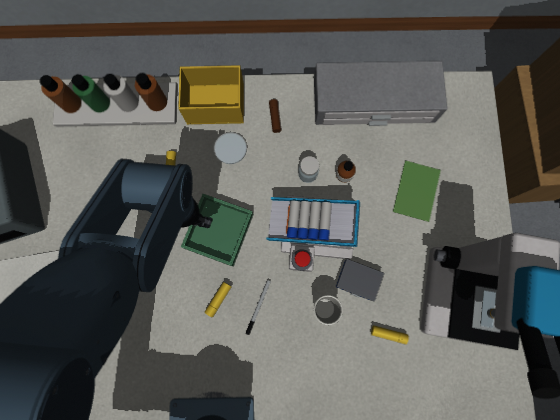

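```bash

python3 -m crank '{"claw":[0,0,0,0,0],"delta_pos":[[-1,6,-3],[0,8,-3],[0,8,-3],[0,8,-3],[0,8,-3]],"spin":[-0.05,-0.05,-0.05,-0.05,-0.05]}' 40
python3 plan.py 553.7 -34.6 34.8 -0.115
```

```text
time_s: 4.72
eef_pos: [548.5, 7.9, 34.8]
orientation: [0.706, -0.04, -0.706, -0.041]
force: [-0.9, 1.9, 2.8]
width: 6.8
t 4.725 pos [548.5   7.9  34.8] F [-0.9  1.9  2.8] w 6.8
[[ 0.    -0.114 -0.993]
 [ 0.001 -0.993  0.114]
 [-1.    -0.001 -0.   ]]
delta before spin [ -0.   41.6 -10.1] spin 0.0
delta after spin [ -0.   41.6 -10.1] q6 1.4954117982047586
```

```bash

python3 -m crank '{"claw":[0,0,0,0,0],"delta_pos":[[0,10,-2],[0,11,-3],[0,11,-3],[0,10,-2],[0,0,0]],"spin":[0,0,0,0,0]}' 40
cat > see.py <<'E'
from h import *
import sys
s=r.read_state(); print(np.round(s['eef_pos'],1),np.round(s['force'],1)); np.save('s.npy',s,allow_pickle=True)
k=sys.argv[1]
for n in sys.argv[2:]:
    im=r.read_camera(n)[:,:,::-1]; cv2.imwrite(f'pics/{n}{k}.png',im)
    c={'top':im[170:290,170:370],'side':im[170:320,190:370],'wrist':im}[n]; f=min(780/c.shape[1],590/c.shape[0])
    cv2.imwrite(f'pics/{n}{k}z.png',cv2.convertScaleAbs(cv2.resize(c,None,fx=f,fy=f,interpolation=cv2.INTER_CUBIC),alpha=1.5)); print(n,f)
E
python3 see.py 5 wrist top side
```

```text
time_s: 5.35
eef_pos: [554.3, -37.0, 34.8]
orientation: [0.706, -0.042, -0.705, -0.041]
force: [-0.8, -2.2, 4.8]
width: 7.2
[554.3 -37.   34.8] [-0.8 -2.2  4.8]
wrist 1.3928571428571428
top 3.9
side 3.933333333333333
```

View pics/wrist5z.png

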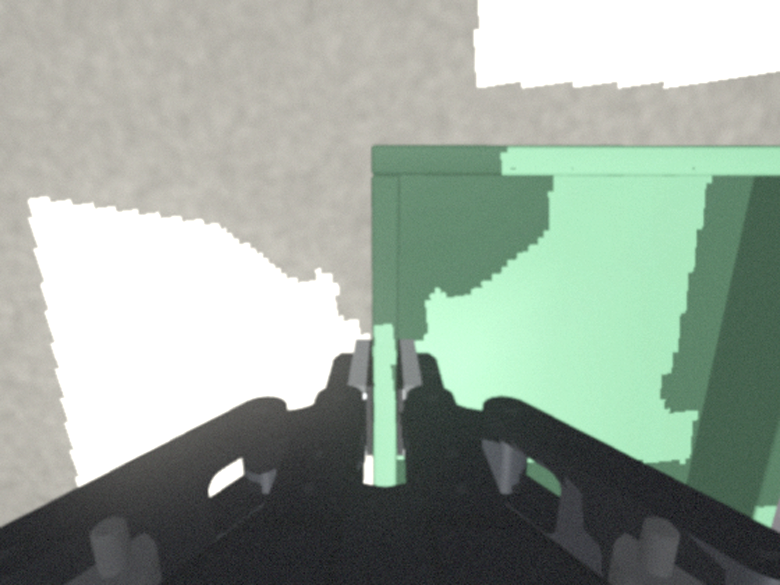

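View pics/top5z.png

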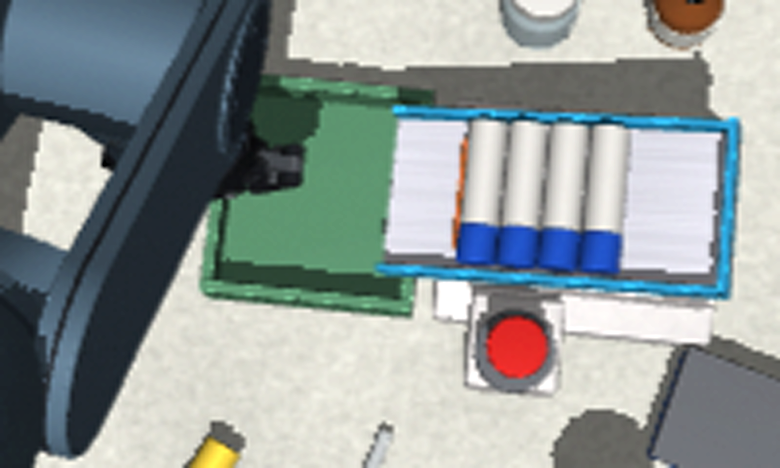

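View pics/side5z.png

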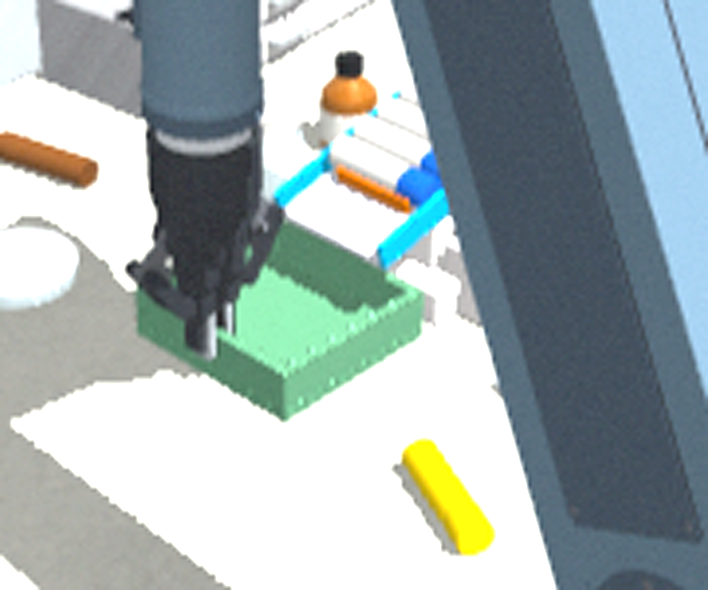

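```bash
python3 - <<'E'
from h import *
print('cam',-cam('top')[2].T@cam('top')[3])
f=lambda x,y:(170+(x+.5)/3.9-.5,170+(y+.5)/3.9-.5)
def D(p): 
    a=np.array([.9934,-.1148]);b=np.array([.1148,.9934]); v=p[:2]-np.array([528.5,-239]); return np.round([v@a,v@b],1)
for n,q,z in [('tray -x-y',(413,314),40),('tray -x+y',(203,293),40),('tray -x+y bottom',(205,298),0),('foot fr',(435,318),30),('foot fr0',(435,318),0),('foot re',(709,344),30),('foot re0',(709,344),0),('foot strip inner',(436,281),30),('lip+x',(392,106),78),('lip-x',(376,271),78),('up+x',(740,118),130),('up-x',(729,298),130),('tray +x-y',(433,92),40)]:
    p=onz('top',f(*q),z); print(n,np.round(p,1),D(p))
E
```

```text
cam [ 353.02455944 -179.39175655 1089.5255933 ]
tray -x-y [ 461.9 -163.9   40. ] [-74.8  66.9]
tray -x+y [478.5 -26.8  40. ] [-74.  205.1]
tray -x+y bottom [479.8 -22.3   0. ] [-73.2 209.7]
foot fr [ 459.9 -178.2   30. ] [-75.1  52.5]
foot fr0 [ 463.  -178.2    0. ] [-72.1  52.9]
foot re [ 439.  -357.8   30. ] [ -75.3 -128.3]
foot re0 [ 441.5 -362.8    0. ] [ -72.3 -133. ]
foot strip inner [ 484.4 -179.4   30. ] [-50.6  54.2]
lip+x [ 592.5 -153.4   78. ] [53.7 92.4]
lip-x [ 485.6 -141.6   78. ] [-53.8  91.8]
up+x [ 568.2 -367.2  130. ] [  54.1 -122.8]
up-x [ 458.1 -354.3  130. ] [ -56.7 -122.7]
tray +x-y [ 610.5 -180.    40. ] [74.7 68. ]
```

```bash

python3 -m crank '{"claw":[0,0,0,0],"delta_pos":[[0,5,0],[0,4,0],[0,1,0],[0,0,0]],"spin":[0,0,0,0]}' 40
python3 -m crank '{"claw":[0,0],"delta_pos":[[0,1,0],[0,1,0]],"spin":[0,0]}' 40
python3 -m crank '{"claw":[0,0],"delta_pos":[[0,1,0],[0,0,0]],"spin":[0,0]}' 40
```

```text
time_s: 6.0
eef_pos: [553.0, -44.2, 34.8]
orientation: [0.706, -0.041, -0.705, -0.042]
force: [1.0, 3.7, 6.3]
width: 7.1
time_s: 6.25
eef_pos: [552.8, -45.8, 34.8]
orientation: [0.706, -0.04, -0.705, -0.042]
force: [0.9, 6.1, 6.6]
width: 6.8
time_s: 6.5
eef_pos: [552.6, -46.9, 34.8]
orientation: [0.706, -0.041, -0.705, -0.042]
force: [1.2, 5.0, 6.8]
width: 6.9
```

```bash

python3 -m crank '{"claw":[0,0],"delta_pos":[[0,1,0],[0,1,0]],"spin":[0,0]}' 40
python3 -m crank '{"claw":[0,0],"delta_pos":[[0,0.8,0],[0,0,0]],"spin":[0,0]}' 40
python3 -m crank '{"claw":[0,0],"delta_pos":[[0,0.8,0],[0,0,0]],"spin":[0,0]}' 40
```

```text
time_s: 6.75
eef_pos: [552.4, -48.7, 34.8]
orientation: [0.706, -0.04, -0.705, -0.042]
force: [0.7, 6.1, 7.0]
width: 7.0
time_s: 7.0
eef_pos: [552.2, -49.6, 34.8]
orientation: [0.706, -0.041, -0.706, -0.042]
force: [0.5, 5.4, 8.0]
width: 7.3
time_s: 7.25
eef_pos: [552.2, -50.4, 34.8]
orientation: [0.706, -0.041, -0.705, -0.042]
force: [1.6, 5.8, 8.0]
width: 7.2
```

```bash

python3 -m crank '{"claw":[0,0],"delta_pos":[[0,0.8,0],[0,0,0]],"spin":[0,0]}' 40
python3 -m crank '{"claw":[0,0],"delta_pos":[[0,0.8,0],[0,0,0]],"spin":[0,0]}' 40
python3 see.py 6 top
```

```text
time_s: 7.5
eef_pos: [552.2, -50.5, 34.8]
orientation: [0.706, -0.04, -0.705, -0.042]
force: [1.7, 8.6, 7.6]
width: 7.0
time_s: 7.75
eef_pos: [552.3, -50.6, 34.8]
orientation: [0.707, -0.04, -0.705, -0.043]
force: [3.0, 11.0, 6.8]
width: 7.2
[552.3 -50.6  34.8] [ 3.  11.   6.8]
top 3.9
```

View pics/top6z.png

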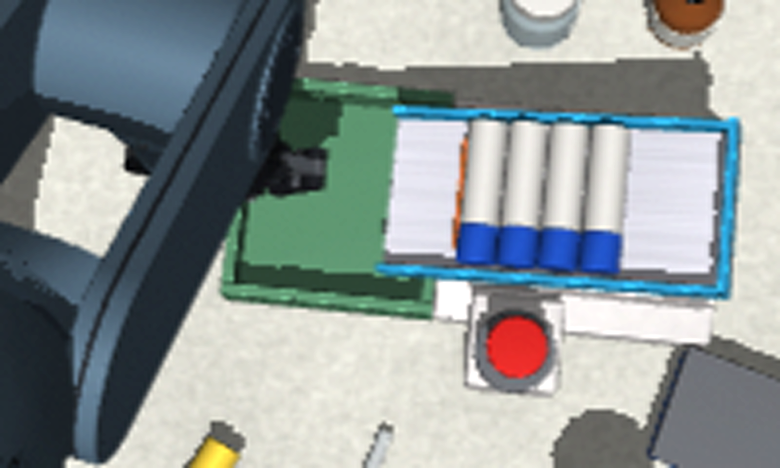

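```bash

python3 -m crank '{"claw":[0,0],"delta_pos":[[0,0.8,0],[0,0,0]],"spin":[0,0]}' 40
python3 -m crank '{"claw":[0.2,0.4,0.45,0.45,0.45],"delta_pos":[[0,0,0],[0,0,0],[0,0,0],[0,0,0],[0,0,0]],"spin":[0,0,0,0,0]}' 
python3 see.py 7 wrist
```

```text
time_s: 8.05
eef_pos: [552.7, -50.9, 34.8]
orientation: [0.707, -0.04, -0.705, -0.043]
force: [5.6, 13.6, 6.3]
width: 6.9
time_s: 8.68
eef_pos: [551.3, -54.3, 34.2]
orientation: [-0.706, 0.041, 0.706, 0.041]
force: [-0.6, 0.3, 0.0]
width: 38.6
[551.3 -54.3  34.2] [-0.6  0.3  0. ]
wrist 1.3928571428571428
```

View pics/wrist7z.png

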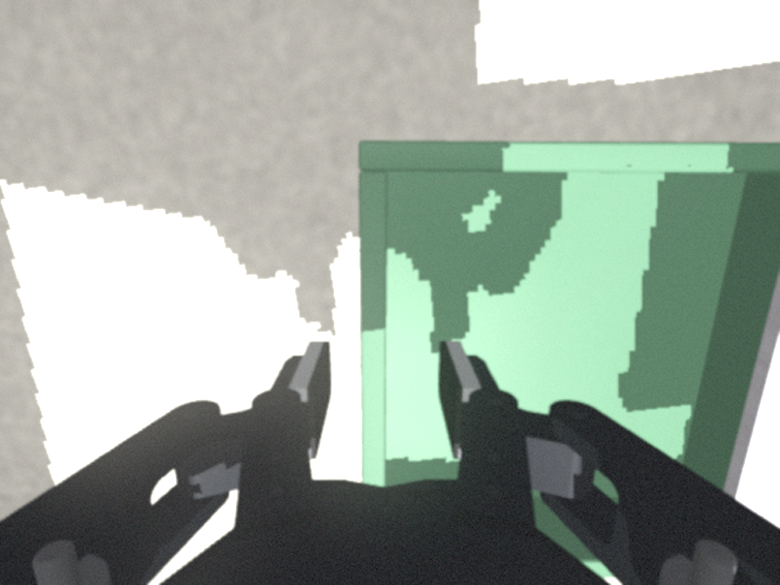

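```bash

python3 -m crank '{"claw":[0.45,0.45,0.45,0.45,0.45],"delta_pos":[[-40,0,0],[-50,0,0],[-40,0,0],[-20,0,10],[0,0,20]],"spin":[0,0,0,0,0]}' 
python3 -m crank '{"claw":[0.4,0.2,0,0,0],"delta_pos":[[0,0,50],[0,0,50],[0,0,30],[0,0,0],[0,0,0]],"spin":[0,0,0,0,0]}' 
python3 see.py 8 top side wrist
```

```text
time_s: 9.35
eef_pos: [522.9, -51.2, 186.6]
orientation: [0.708, -0.041, -0.704, -0.041]
force: [-0.5, 0.8, 0.4]
width: 38.5
time_s: 9.98
eef_pos: [393.5, -36.0, 184.8]
orientation: [0.707, -0.041, -0.705, -0.041]
force: [-0.1, -0.3, 0.1]
width: 0.1
[393.5 -36.  184.8] [-0.1 -0.3  0.1]
top 3.9
side 3.933333333333333
wrist 1.3928571428571428
```

View pics/top8z.png

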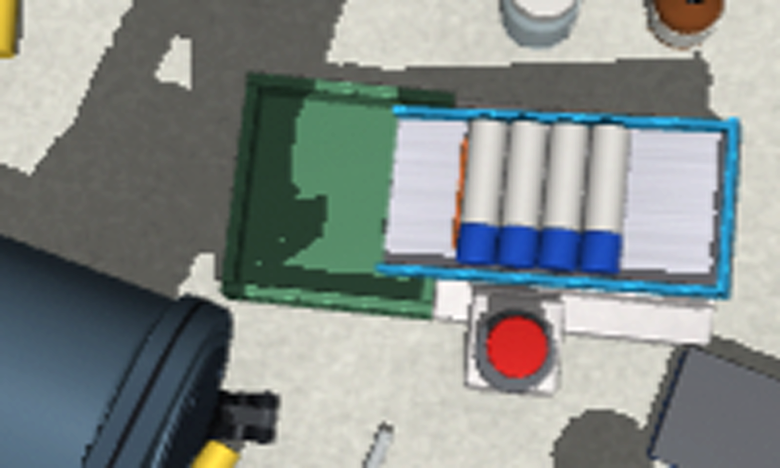

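View pics/wrist8z.png

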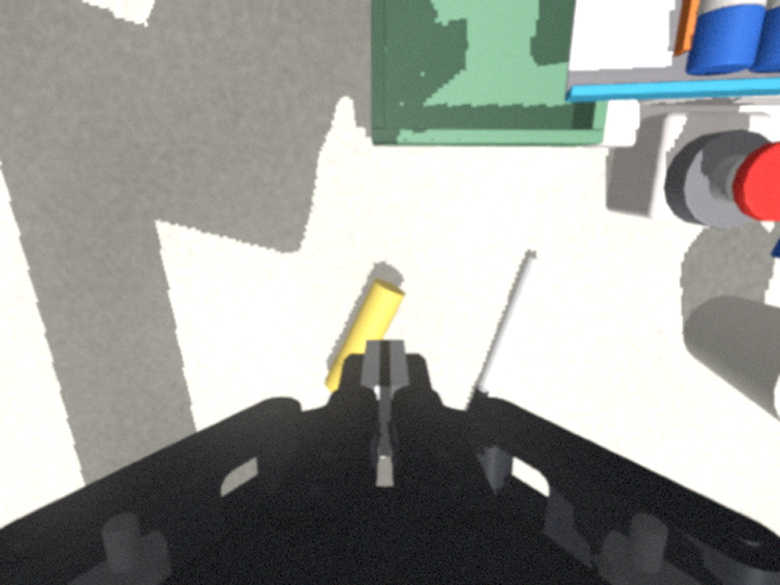

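View pics/side8z.png

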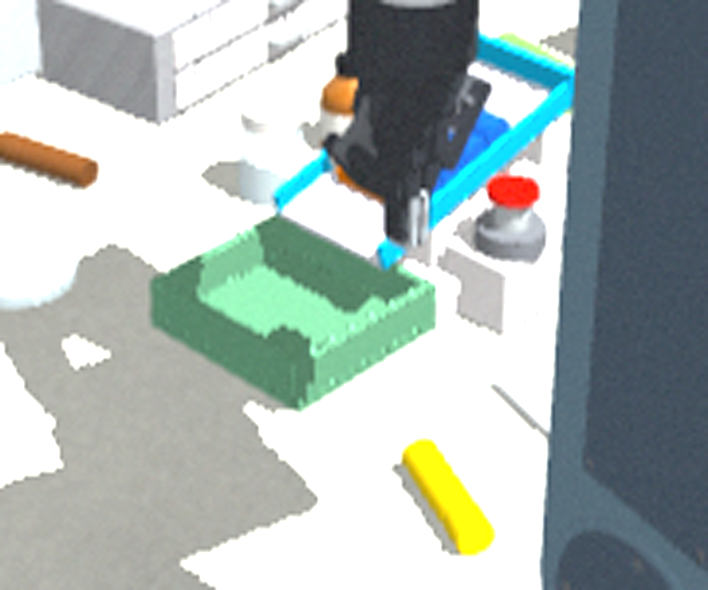

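```bash
python3 - <<'E'
from h import *
f=lambda x,y:(170+(x+.5)/3.9-.5,170+(y+.5)/3.9-.5)
def D(p): 
    a=np.array([.9934,-.1148]);b=np.array([.1148,.9934]); v=p[:2]-np.array([528.5,-239]); return np.round([v@a,v@b],1)
for n,q,z in [('tray -x-y',(434,317),40),('tray -x+y',(222,297),40),('+x+y',(249,74),40),('tray +x-y',(455,93),40),('cap ',(516,347),98.7)]:
    p=onz('top',f(*q),z); print(n,np.round(p,1),D(p))
im=cv2.imread('pics/top8.png');h=cv2.cvtColor(im,cv2.COLOR_BGR2HSV)
m=((h[...,1]>170)&((h[...,0]<6)|(h[...,0]>174))).astype(np.uint8);m[:240]=0;m[280:]=0;m[:,:285]=0;m[:,325:]=0
cn=max(cv2.findContours(m,0,1)[0],key=cv2.contourArea);print(cv2.minEnclosingCircle(cn),m.sum())
c,_=cv2.minEnclosingCircle(cn)
for z in (98,105,110): print(onz('top',c,z))
def seg(n,k,roi,s=None):
    im=cv2.imread(f'pics/{n}{k}.png');h=cv2.cvtColor(im,cv2.COLOR_BGR2HSV)
    m=((h[...,1]>170)&((h[...,0]<6)|(h[...,0]>174))).astype(np.uint8);m2=m*0;y0,y1,x0,x1=roi;m2[y0:y1,x0:x1]=m[y0:y1,x0:x1]
    cn=max(cv2.findContours(m2,0,1)[0],key=cv2.contourArea); return cv2.boundingRect(cn)
print('side cap bbox',seg('side',8,(200,240,300,340)))
E
```

```text
tray -x-y [ 459.6 -177.6   40. ] [-75.5  53.1]
tray -x+y [475.6 -39.2  40. ] [-75.5 192.4]
+x+y [625.6 -56.7  40. ] [ 75.5 192.3]
tray +x-y [ 609.5 -194.7   40. ] [75.4 53.3]
cap  [ 434.1 -227.6   98.7] [-95.    0.5]
((302.0, 258.5), 7.762187480926514) 188
[ 434.44626637 -227.826832     98.        ]
[ 433.87144314 -227.48488871  105.        ]
[ 433.46085512 -227.2406435   110.        ]
side cap bbox (314, 215, 13, 8)
```

```bash
python3 plan.py 434 -228 145 -0.115
```

```text
t 10.125 pos [393.4 -35.9 184.4] F [-0.2 -0.4  1.2] w 0.1
[[ 0.    -0.116 -0.993]
 [-0.    -0.993  0.116]
 [-1.     0.    -0.   ]]
delta before spin [ 39.4 186.1 -62.5] spin -0.001
delta after spin [ 39.4 186.2 -62.3] q6 1.3116792561175998
```

```bash

python3 -m crank '{"claw":[0,0,0,0,0],"delta_pos":[[0,45,-15],[0,50,-17],[0,50,-17],[0,41,-13],[0,0,0]],"spin":[0,0,0,0,0]}' 
python3 -m crank '{"claw":[0,0,0],"delta_pos":[[20,0,0],[19,0,0],[0,0,0]],"spin":[0,0,0]}' 
python3 plan.py 434 -228 145 -0.115
python3 see.py 9 side wrist top
```

```text
time_s: 10.75
eef_pos: [433.5, -230.9, 183.8]
orientation: [0.706, -0.042, -0.706, -0.042]
force: [0.5, 0.5, 0.4]
width: 0.1
time_s: 11.12
eef_pos: [431.7, -225.9, 143.8]
orientation: [-0.705, 0.04, 0.707, 0.042]
force: [0.4, -0.1, 0.1]
width: -0.2
t 11.125 pos [ 431.7 -225.9  143.8] F [ 0.4 -0.1  0.1] w -0.2
[[-0.003 -0.115 -0.993]
 [ 0.003 -0.993  0.115]
 [-1.    -0.003  0.003]]
delta before spin [-1.2  1.8 -2.6] spin -0.001
delta after spin [-1.2  1.8 -2.6] q6 0.9744866033139177
[ 431.7 -225.9  143.8] [ 0.4 -0.1  0.1]
side 3.933333333333333
wrist 1.3928571428571428
top 3.9
```

View pics/wrist9z.png

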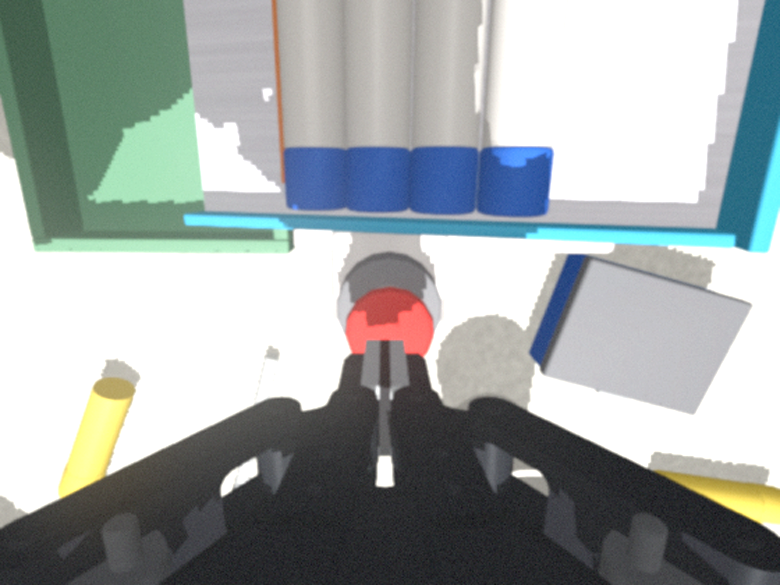

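View pics/side9z.png

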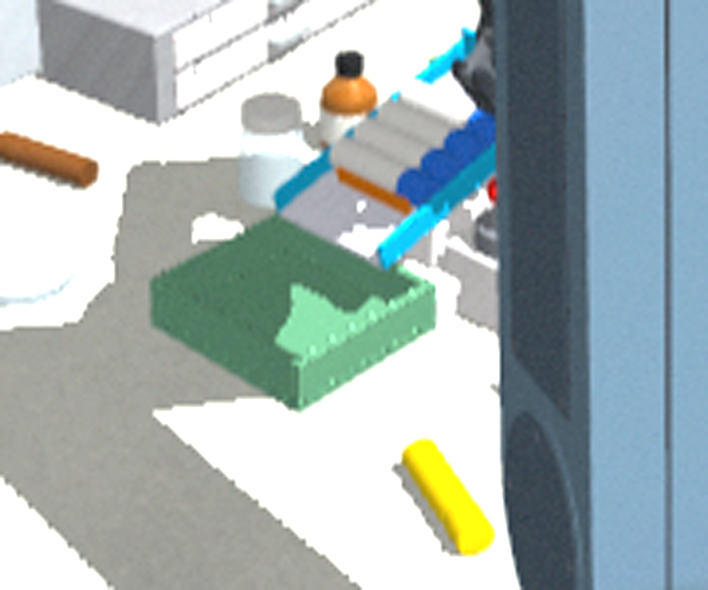

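```bash

python3 -m crank '{"claw":[0,0,0],"delta_pos":[[8,1.5,-2.5],[6,0,0],[0,0,0]],"spin":[0,0,0]}' 
python3 -m crank '{"claw":[0,0],"delta_pos":[[4,0,0],[0,0,0]],"spin":[0,0]}' 
python3 -m crank '{"claw":[0,0],"delta_pos":[[4,0,0],[0,0,0]],"spin":[0,0]}' 
```

```text
time_s: 11.65
eef_pos: [434.4, -229.0, 130.7]
orientation: [-0.706, 0.041, 0.706, 0.041]
force: [0.1, -0.0, -0.3]
width: -0.2
time_s: 11.9
eef_pos: [434.6, -229.2, 127.0]
orientation: [-0.706, 0.041, 0.706, 0.041]
force: [-0.3, 0.3, -1.2]
width: -0.1
time_s: 12.15
eef_pos: [434.6, -229.2, 123.0]
orientation: [-0.706, 0.041, 0.706, 0.041]
force: [0.6, 0.6, -0.1]
width: -0.1
```

```bash

python3 -m crank '{"claw":[0,0],"delta_pos":[[4,0,0],[0,0,0]],"spin":[0,0]}' 
python3 -m crank '{"claw":[0,0],"delta_pos":[[3,0,0],[0,0,0]],"spin":[0,0]}' 
python3 -m crank '{"claw":[0,0],"delta_pos":[[2,0,0],[0,0,0]],"spin":[0,0]}'
```

```text
time_s: 12.4
eef_pos: [434.9, -229.5, 119.3]
orientation: [0.706, -0.041, -0.706, -0.041]
force: [0.7, -0.7, 1.2]
width: 0.3
time_s: 12.65
eef_pos: [435.0, -229.4, 116.4]
orientation: [0.706, -0.041, -0.706, -0.041]
force: [0.8, 0.5, 3.8]
width: -0.3
time_s: 12.9
eef_pos: [434.9, -229.4, 114.4]
orientation: [0.706, -0.041, -0.706, -0.041]
force: [0.4, -0.6, 4.1]
width: 0.1
```

```bash

python3 -m crank '{"claw":[0,0,0],"delta_pos":[[3,0,0],[2,0,0],[0,0,0]],"spin":[0,0,0]}' 
python3 -m crank '{"claw":[0,0],"delta_pos":[[1,0,0],[0,0,0]],"spin":[0,0]}' 
python3 -m crank '{"claw":[0,0],"delta_pos":[[1,0,0],[0,0,0]],"spin":[0,0]}'
```

```text
time_s: 13.28
eef_pos: [435.0, -229.5, 109.9]
orientation: [0.706, -0.041, -0.706, -0.041]
force: [-0.9, 0.3, 7.8]
width: -0.1
time_s: 13.52
eef_pos: [435.1, -229.6, 109.7]
orientation: [0.706, -0.041, -0.706, -0.041]
force: [-2.6, 1.4, 15.3]
width: 0.0
time_s: 13.78
eef_pos: [435.2, -229.6, 109.7]
orientation: [0.706, -0.041, -0.705, -0.04]
force: [-4.7, 4.2, 23.7]
width: -0.2
```

```bash

python3 -m crank '{"claw":[0,0,0,0],"delta_pos":[[-3,0,0],[-6,0,0],[-8,0,0],[-8,0,0]],"spin":[0,0,0,0]}' 
python3 -m crank '{"claw":[0,0,0,0,0],"delta_pos":[[0,0,0],[0,0,0],[0,0,0],[0,0,0],[0,0,0]],"spin":[0,0,0,0,0]}' 
python3 see.py 10 top wrist side
```

```text
time_s: 14.28
eef_pos: [434.3, -228.8, 132.2]
orientation: [-0.705, 0.041, 0.706, 0.041]
force: [0.9, 0.1, -0.3]
width: -0.1
time_s: 14.9
eef_pos: [434.7, -229.3, 132.2]
orientation: [-0.706, 0.041, 0.706, 0.041]
force: [0.4, 0.3, 0.4]
width: 0.2
[ 434.7 -229.3  132.2] [0.4 0.3 0.4]
top 3.9
wrist 1.3928571428571428
side 3.933333333333333
```

View pics/wrist10z.png

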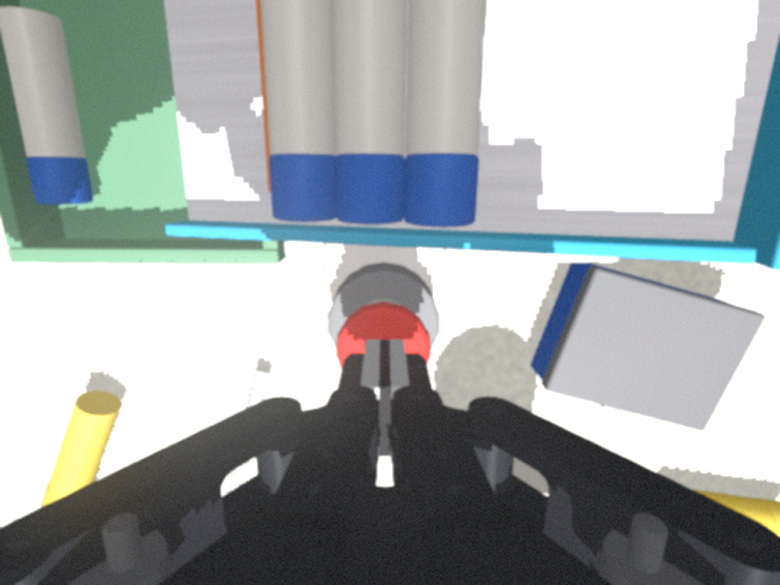

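View pics/side10z.png

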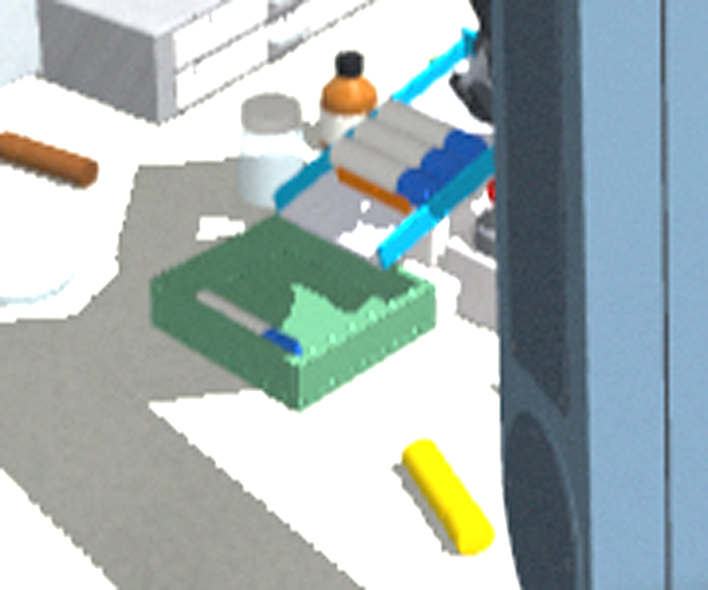

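```bash

python3 -m crank '{"claw":[0,0,0,0,0],"delta_pos":[[0,0,0],[0,0,0],[6,0,0],[6,0,0],[3,0,0]],"spin":[0,0,0,0,0]}' 
python3 -m crank '{"claw":[0,0,0,0],"delta_pos":[[3,0,0],[3,0,0],[2,0,0],[0,0,0]],"spin":[0,0,0,0]}' 
python3 -m crank '{"claw":[0,0],"delta_pos":[[1,0,0],[0,0,0]],"spin":[0,0]}'
```

```text
time_s: 15.68
eef_pos: [434.7, -229.2, 117.0]
orientation: [-0.706, 0.041, 0.706, 0.041]
force: [0.2, 0.7, 4.1]
width: -0.3
time_s: 16.18
eef_pos: [434.8, -229.3, 109.9]
orientation: [0.706, -0.041, -0.706, -0.041]
force: [-2.8, 0.9, 8.5]
width: -0.1
time_s: 16.42
eef_pos: [434.8, -229.3, 109.7]
orientation: [0.706, -0.041, -0.706, -0.041]
force: [-3.7, 2.5, 16.0]
width: 0.1
```

```bash

python3 -m crank '{"claw":[0,0],"delta_pos":[[0.7,0,0],[0,0,0]],"spin":[0,0]}'
python3 -m crank '{"claw":[0,0,0,0],"delta_pos":[[-3,0,0],[-6,0,0],[-8,0,0],[-8,0,0]],"spin":[0,0,0,0]}' 
python3 -m crank '{"claw":[0,0,0,0,0],"delta_pos":[[-30,0,0],[-40,0,0],[-20,0,20],[0,0,30],[0,0,30]],"spin":[0,0,0,0,0]}' 
python3 -m crank '{"claw":[0,0,0,0,0],"delta_pos":[[0,-20,30],[0,-20,20],[0,0,0],[0,0,0],[0,0,0]],"spin":[0,0,0,0,0]}' 
python3 see.py 11 top wrist side
```

```text
time_s: 16.68
eef_pos: [434.9, -229.4, 109.7]
orientation: [0.706, -0.041, -0.706, -0.041]
force: [-4.9, 3.4, 20.9]
width: -0.4
time_s: 17.18
eef_pos: [434.7, -229.2, 132.8]
orientation: [-0.706, 0.041, 0.706, 0.041]
force: [0.2, -0.4, -0.4]
width: -0.1
time_s: 17.8
eef_pos: [354.6, -219.9, 223.0]
orientation: [0.706, -0.041, -0.706, -0.041]
force: [-0.1, -0.0, -0.1]
width: 0.1
time_s: 18.42
eef_pos: [310.9, -175.2, 222.7]
orientation: [0.706, -0.041, -0.706, -0.041]
force: [-0.7, 0.4, -0.1]
width: 0.0
[ 310.9 -175.2  222.7] [-0.7  0.4 -0.1]
top 3.9
wrist 1.3928571428571428
side 3.933333333333333
```

View pics/top11z.png

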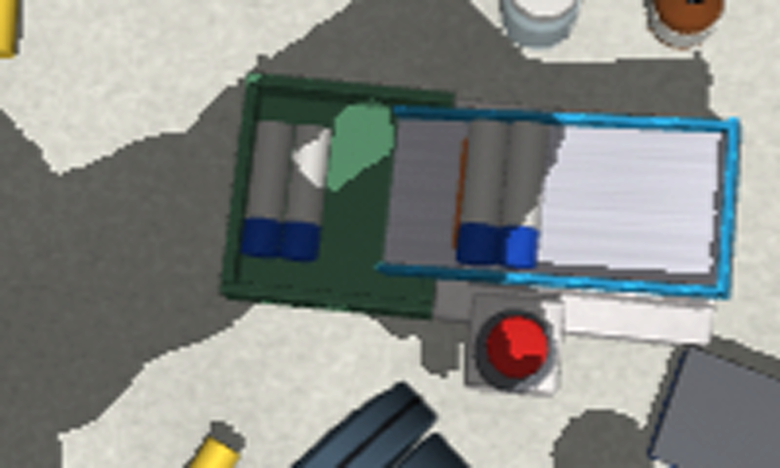

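View pics/side11z.png

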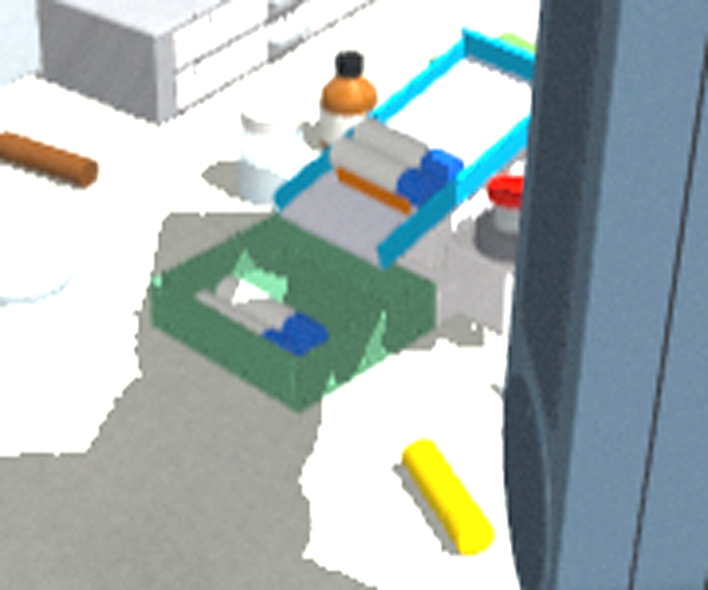

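View pics/top11.png

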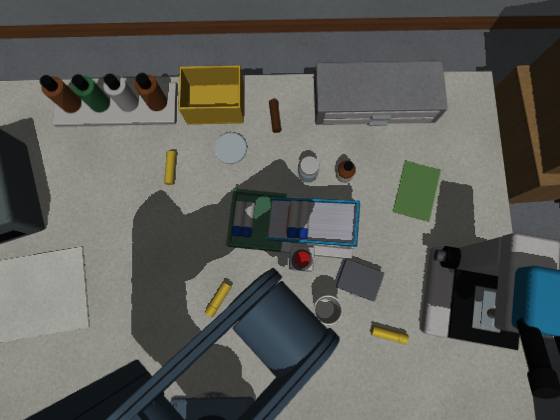

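```bash
python3 -m crank '{"claw":[0,0,0,0],"delta_pos":[[0,0,0],[0,0,0],[0,0,0],[0,0,0]],"spin":[0,0,0,0]}'; python3 -c "
from plant import r
r.finish_job()"
```

```text
time_s: 19.08
eef_pos: [310.3, -174.5, 222.6]
orientation: [0.706, -0.041, -0.706, -0.041]
force: [-0.5, 0.0, 0.4]
width: 0.0
the job is handed in; nothing more can be done
```

The job is done and handed in at about 19 s of the 48 s allowed: the tray is docked, two tubes are in it and two are still waiting in the dispenser.

- **Tray:** I gripped its far wall, turned it and slid it against the foot until the push reached about 14 N, then let go. The top camera put its corners within about 1 mm of the foot's sides, square to it. They looked unmoved after the tubes rolled in.
- **Button:** I pressed it fully twice, with peaks of about 24 N and 21 N on the solid stop, and let it come fully up each time. I saw the first tube in the tray before the second press.
- **Last pictures:** They show two tubes lying in the tray, one at the gate with the other behind it, and the robot clear of everything.
- **Bystanders:** All the visible ones looked undisturbed. The pen was hidden by the arm in the final pictures, so I could not check it there. It was in view without obvious change after the tray was docked, and the gripper stayed well above it.
- **Checks that disagreed:** At first the side view put the foot about 5–10 mm away from where the top view had it. I used the top view, and the tray met the foot within about 1 mm of where it predicted.

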